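# Set the bottle dial back one notch

### The arm

A 6-joint arm with a two-finger parallel gripper is mounted at the origin on the work surface. World frame = base frame: x ahead of the robot, y to its left, z up, the work surface at z = 0. Lengths are in mm, angles in rad, forces in N, time in s.
With the tool pointing down it reaches from about 350 to 975 mm from the base axis. Payload 7.1 kg.
Tool frame: the origin (TCP) lies at the very end of the fingers, on their centre line; the grasp point (between the pads) lies ctrl.hold_point_z behind it (ctrl.hold_point_z is the distance from the TCP to the grasp point, in mm); z points along the fingers, y is the line along which they close (so a half turn about z gives the same grasp; the last joint's range is limited). The gripper opens to 88 mm and grips with 3 to 60 N. Pads are 20 mm wide; open, the fingers measure 115 mm over their backs; the gripper's body (75 mm by 178 mm) begins 61 mm behind the grasp point.
Start: joints at [-1.256, 0.423, 1.63, -0, 1.089, -0.019], TCP at [204.789, -590.48, 222.675] pointing down, gripper open.
Joint ranges: [-3, 3], [-0.9, 2.11], [0.09, 2.58], [-1.31, 4.45], [0.11, 2.69], [-2.54, 2.54]. Speed limits (rad/s): [2.39, 2.39, 3.01, 3.14, 3.14, 3.14].

### API

Orientations are given as a rotation vector (axis times angle).
In Python, from workcell import ctrl gives the robot as it stands. The module is installed in compiled form; this text tells all that it offers.
- The arm moves only by the shell command python3 -m creep 'ROWS'. ROWS is JSON, a list of rows, each an object with "translation": the shift along the tool's x, y, z in mm, a list of three; "angular": the turn, a rotation vector about the tool's x, y, z in rad, a list of three; "jaw": the opening, from 0 (shut) to 1 (fully open). A call has exactly 8 rows; each row is the pose to reach, as a shift and turn from the pose commanded when the call began, along the tool's axes at that moment; what a row does not reach only later rows make up. A row lasts 1/8 s, in which the tool goes at most 62.5 mm and 10.7 degrees, less where a joint would pass 70% of its speed; a pose out of reach is approached as far as the arm can. A call with a gripper value outside its range is refused whole. The fingers move at their own pace and stop on an object; the grip force is fixed at half the most. Time passes only in rows, so rows that repeat a pose let the fingers close, or fill a call up. It gives the time, the measured TCP pose, the force, the opening and the grip force at its end, in the units of the state.
- ctrl.get_obs(): the state, without advancing time (a new reading comes with each control period).
- ctrl.get_image(name): name is "scene" or "top"; returns the picture (400x640x3 uint8, red, green, blue); there is no depth.
- ctrl.camera_info(name): a dict with "camera_matrix" (3x3 intrinsics, pixels), "world_from_camera" (4x4, takes a point from camera to world coordinates). Camera axes: x right, y up, looking along -z (the intrinsics and any distortion apply to the point x, -y, -z); pixel columns grow to the right and rows downward; lengths in mm; the calibration is good to about 2 mm. A picture is of the moment at which its call begins. camera_info takes no time and is no camera call.
- ctrl.close_job(): hands the job in; it is judged then, once.
Trained networks look in the newest picture that a camera, given by its name, has taken for a name from the list of things; names that differ only in an ending like _2 or _b are one class to them, and where a whole thing is asked for, a point or a joint stands for the part that bears it (a point fixed in the world has none). Each returns a list of dicts, best first, with "score" (0 to 1); they miss things now and then, are a little off and sometimes report something else, mostly with a low value. They report only what shows in the picture. A call takes as long as a camera call.
- ctrl.look_for(camera, label): "rect" ([left, top, right, bottom] in pixels, round what is visible of it).
The state is a dict: "t": time; "qpos": joint angles; "qvel": joint speeds; "joint_torque": joint torques, N m; "ee_pos": TCP position; "orientation": TCP orientation; "ft_force": force on the tool from outside, world axes, zero at the start; "moment": the same for the moment, N m; "width": finger opening in mm; "grasp_force": force on a finger pad.
Only numpy, scipy, OpenCV 4.12 (cv2) and the standard library are available. Lean on these libraries where they do the work, as an engineer would, in place of code of your own. Each camera call takes 0.05 s, during which the arm holds its last target. There are 200 camera calls.

### The job

The bottle dial has been indexed one pocket too far and a bottle has passed the hopper unfilled. With a fingertip lift the pawl off the ratchet rim and tip it right over until it leans back on its stop, push the dial backward (clockwise seen from above) by just one notch, then tip the pawl forward again so that it drops fully into the notch. Do it all by pushing, without forcing anything, and leave the bottles standing in their pockets and everything else where it is.

Things in the scene. Friction and masses are not known exactly. Their poses are not given: they have to be found in the camera images.
- machine: bottle dial on a white housing 290 x 326 x 44 mm, fixed; place and yaw differ from run to run. Origin on the bench top under the dial's axis, z up. 'At (x, y, z)' in these texts is mm in this frame; angles are degrees counter-clockwise from its x, seen from above. The +y side faces the robot, more or less; the pawl is beside the rim there, its nose to -x; a filling hopper on a column (x = 168) is at +x
- dial_axis (a point): at (0, 0, 111), on the dial's axis at the top of the star wheel. The dial carries a deck disc (top z = 70, radius 106) and on it a white two-plate star wheel, z = 76 to 111, with 8 arms out to radius 104, each a wedge 8.4 degrees wide (10 mm at radius 66, 15 mm at the tip). A hub nut 44 mm wide rises to z = 133
- dial (a joint): turn of the dial, rad, near 0 at first, positive counter-clockwise from above (forward); backward is clockwise, negative. One notch = one pocket = 0.785. At 0 the arms point to 22.5 + 45 k degrees, the pockets lie at 45 k. It drags lightly (0.15 N m) and stays where left. With the pawl seated a tooth stops solid on the nose at -0.03
- rim (a point): at (0, 120, 58), a point over the ratchet rim, beside the pawl. The rim is part of the dial, radius 107 to 133: floor z = 58, tooth crests z = 70; each tooth has an upright face looking clockwise and a long ramp behind. One notch back the pawl drops fully home with joint dial from -0.81 to -0.67: further back it lands on a crest, less far it lies on a ramp
- empty_pocket (a point): middle, on the deck (z = 70), of the dial's empty pocket, angle 225 at joint 0, radius 70; turns with the dial. About 45 mm clear between the arms at that radius, 60 mm at radius 95. The pockets at 90, 135 and 180 are empty too; the other four hold bottles, tops at z = 140
- pawl (a joint): swing of the pawl, rad: 0 seated, growing as the nose lifts; clear of the teeth at 0.25; upright at 1.57; at 1.9 it leans back on its stop and its own weight keeps it there. Past about 1.6 it falls back by itself, short of that it falls forward onto the rim. 0.14 kg; 1.5 N lifts it by the tab
- pawl_pivot (a point): at (15, 118, 88), middle of the pivot pin, which lies along y. Seated, the dark steel pawl's arm, 12 x 12 mm, y = 112 to 124, runs from it towards -x to a nose 46 to 57 mm out, reaching 30 mm below the pivot. Bracket plate outside at y = 150 to 160, x = -1 to 51, up to z = 109; stop pin along y at (30, 114 to 156, 102)
- pawl_tab (a point): middle of the underside of the pawl's finger tab; moves with the pawl, seated at (-51, 127, 99). The tab, 30 mm wide (y = 112 to 142), 5 mm thick, flares up and out from the nose at 45 degrees, from (-39, 127, 90) to (-62, 127, 113), free below. A fingertip slanted alike goes under it from -x. Leaning back, the tab's tip is at about (62, 127, 152)
- hopper (a point): at (70, 0, 156), mouth of the fixed steel hopper over the pocket at angle 0: a spout 24 mm wide, above z = 180 a funnel 84 mm wide up to z = 240
- bottle0: open amber bottle, 70 mm tall, 38 mm wide, standing loose in one of the dial pockets at 270, 315, 0 and 45 degrees, origin under its base
- bottle1: open amber bottle, 70 mm tall, 38 mm wide, standing loose in one of the dial pockets at 270, 315, 0 and 45 degrees, origin under its base
- bottle2: open amber bottle, 70 mm tall, 38 mm wide, standing loose in one of the dial pockets at 270, 315, 0 and 45 degrees, origin under its base
- bottle3: open amber bottle, 70 mm tall, 38 mm wide, standing loose in one of the dial pockets at 270, 315, 0 and 45 degrees, origin under its base
- stock_a: bystander: capped amber bottle, 62 mm wide, 105 mm tall, origin under its base
- stock_b: bystander: capped amber bottle, 62 mm wide, 105 mm tall, origin under its base
- stock_c: bystander: capped amber bottle, 52 mm wide, 85 mm tall, origin under its base
- cap_bin: bystander: clear open bin 160 x 120 x 60 mm holding loose red caps, origin under its base
- count_tray: bystander: blue tablet-counting tray 210 x 150 x 22 mm, origin under its base
- spatula: bystander: spatula 210 mm long, lying flat, origin under its base
- mortar: bystander: white bowl 90 mm wide, 60 mm tall, origin under its base

How it is judged:
By the outcome, as a careful person would: the job done as asked, in the order asked, and still so for the second after the job is handed in, with the robot touching nothing.
It also fails if it takes over 67 s, if anything falls off the work surface, if the arm or the gripper's body presses on something with over 40 N, if the wrist force passes 120 N, or if a joint passes its speed limit or range.

## Working session

There is one attempt and no reset: what is moved stays moved. The work goes in short steps, Python scripts to look and compute and a shell command to move; the robot and the scene stay as the last step left them, time stands still between calls to the robot, and variables do not carry over. Pictures are saved under pics/ and viewed, at most 12 in all, crops included, and the job is handed in when it is done.

```bash
mkdir -p pics
python3 - <<'E'
from workcell import ctrl
import cv2,numpy as np
np.set_printoptions(precision=2,suppress=True)
for c in("scene","top"):
    im=ctrl.get_image(c); cv2.imwrite(f"pics/{c}0.png",im[:,:,::-1])
    i=ctrl.camera_info(c); print(c,{k:np.array(v) for k,v in i.items()} )
    for l in("machine","dial","pawl","pawl_tab","hopper","dial_axis","empty_pocket","bottle0","pawl_pivot","rim"):
        print(l,[(np.round(d["rect"]).tolist(),round(d["score"],2)) for d in ctrl.look_for(c,l)][:5])
o=ctrl.get_obs();print(o,ctrl.hold_point_z)
E
```

```text
scene {'camera_matrix': array([[414.43,   0.  , 311.95],
       [  0.  , 414.43, 194.  ],
       [  0.  ,   0.  ,   1.  ]]), 'world_from_camera': array([[  -0.58,   -0.52,    0.62, 1325.04],
       [   0.81,   -0.38,    0.45,  591.75],
       [  -0.  ,    0.77,    0.64,  917.1 ],
       [   0.  ,    0.  ,    0.  ,    1.  ]])}
machine [([452.0, 230.0, 523.0, 296.0], 0.71), ([245.0, 168.0, 382.0, 286.0], 0.59)]
dial [([272.0, 186.0, 354.0, 256.0], 0.59)]
pawl []
pawl_tab [([247.0, 170.0, 383.0, 285.0], 0.49)]
hopper [([246.0, 171.0, 378.0, 285.0], 0.87)]
dial_axis [([245.0, 171.0, 381.0, 285.0], 0.88), ([327.0, 208.0, 341.0, 231.0], 0.62)]
empty_pocket [([269.0, 185.0, 357.0, 258.0], 0.9)]
bottle0 [([297.0, 212.0, 307.0, 236.0], 0.69), ([309.0, 213.0, 327.0, 235.0], 0.54), ([327.0, 209.0, 342.0, 230.0], 0.48), ([336.0, 202.0, 342.0, 208.0], 0.45)]
pawl_pivot []
rim [([247.0, 171.0, 383.0, 283.0], 0.97)]
top {'camera_matrix': array([[483.53,   0.  , 316.08],
       [  0.  , 483.53, 199.14],
       [  0.  ,   0.  ,   1.  ]]), 'world_from_camera': array([[  -0.01,    0.98,   -0.18,  210.1
[... 520 characters left out ...]
04.0, 167.0, 315.0, 177.0], 0.47), ([294.0, 195.0, 306.0, 211.0], 0.42), ([429.0, 208.0, 464.0, 253.0], 0.16)]
pawl_pivot [([259.0, 154.0, 353.0, 241.0], 0.75)]
rim [([261.0, 150.0, 351.0, 238.0], 0.81), ([292.0, 201.0, 300.0, 210.0], 0.47), ([227.0, 156.0, 244.0, 176.0], 0.45)]
{'t': 1.1, 'qpos': array([-1.26,  0.42,  1.63,  0.  ,  1.09, -0.02]), 'qvel': array([0., 0., 0., 0., 0., 0.]), 'joint_torque': array([  0.  , -54.46, -27.4 ,   0.06,   0.02,  -0.  ]), 'ee_pos': array([ 204.8 , -590.48,  222.68]), 'orientation': array([3.1 , 0.52, 0.  ]), 'ft_force': array([-0.05, -0.05, -0.86]), 'moment': array([ 0.07, -0.03,  0.01]), 'grasp_force': 0.0, 'width': 87.84314857346834} 18.700000000000003
```

Run:
```python
import cv2
a=cv2.imread("pics/scene0.png")[150:300,225:405]; cv2.imwrite("pics/s0c.png",cv2.resize(a,None,fx=4,fy=4,interpolation=cv2.INTER_CUBIC))
a=cv2.imread("pics/top0.png")[140:250,210:370]; cv2.imwrite("pics/t0c.png",cv2.resize(a,None,fx=5,fy=5,interpolation=cv2.INTER_CUBIC))
```

```text
(no output)
```

View pics/s0c.png

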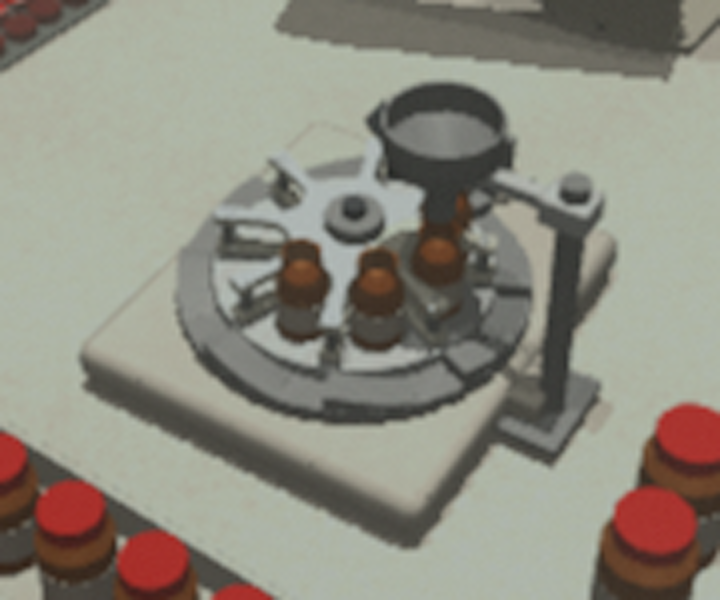

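View pics/t0c.png

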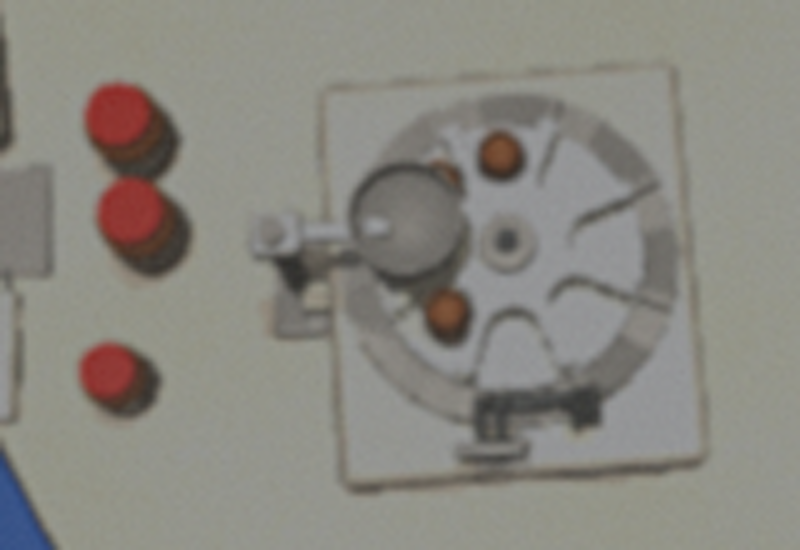

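View pics/top0.png

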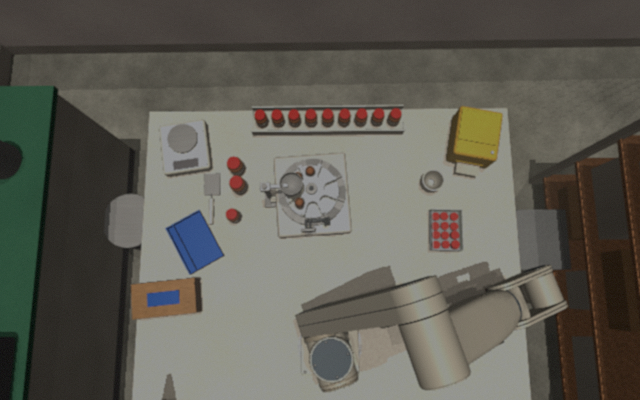

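The top view crop shows the hub at (508,240), the bracket at (492,450), and the pawl with its tab end near (600,408). In the scene crop the hub nut is at (354,207). Machine +x therefore points along about world +y, and +y points toward the robot.

```bash
cat > h.py <<'E'
import numpy as np,cv2
from workcell import ctrl
from scipy.spatial.transform import Rotation as R
def proj(c,P):
    i=ctrl.camera_info(c);T=np.linalg.inv(np.array(i["world_from_camera"]));P=np.atleast_2d(P)
    p=P@T[:3,:3].T+T[:3,3];p=p*[1,-1,-1];q=p@np.array(i["camera_matrix"]).T
    return q[:,:2]/q[:,2:]
def m2w(P,v):
    P=np.atleast_2d(np.array(P,float));c,s=np.cos(v[2]),np.sin(v[2])
    return np.c_[v[0]+c*P[:,0]-s*P[:,1],v[1]+s*P[:,0]+c*P[:,1],P[:,2]]
E
cat > fit.py <<'E'
from h import *
from scipy.optimize import least_squares
T=lambda x,y:(x/5+210-.4,y/5+140-.4); S=lambda x,y:(x/4+225-.4,y/4+150-.4)
pt={"top":[((0,0,133),T(508,240),2),((25,155,109),T(492,448),1)],"scene":[((0,0,133),S(354,207),2)]}
hc={"top":[(1,-1,T(322,88)),(-1,-1,T(676,67)),(-1,1,T(706,462)),(1,1,T(345,487))],
 "scene":[(-1,-1,S(84,350)),(1,-1,S(412,512)),(1,1,S(617,240))]}
# rim silhouette extents (min/max of u,v)
ext={"top":[(0,1,T(680,0)[0]),(1,-1,T(0,93)[1])],"scene":[(0,-1,S(177,0)[0]),(0,1,S(534,0)[0])]}
a=np.linspace(0,2*np.pi,181);ring=np.c_[133*np.cos(a),133*np.sin(a),0*a+66]
def res(v):
    r=[]
    for c in pt:
        for P,q,w in pt[c]: r+=list(w*(proj(c,m2w(P,v))[0]-q))
        for sx,sy,q in hc[c]: r+=list(.7*(proj(c,m2w((v[3]+sx*145,v[4]+sy*163,42),v))[0]-q))
        p=proj(c,m2w(ring,v))
        for ax,sg,val in ext[c]: r.append((p[:,ax].max() if sg>0 else p[:,ax].min())-val)
    return np.array(r)
s=least_squares(res,[570,40,np.pi/2,0,0],loss="soft_l1");print(s.x,np.round(res(s.x),1))
v=s.x;np.save("pose.npy",v)
out=[]
for c,(x0,y0,w,h) in {"top":(255,145,105,100),"scene":(235,160,160,135)}.items():
    k=5 if c=="top" else 4
    im=cv2.resize(cv2.imread(f"pics/{c}0.png")[y0:y0+h,x0:x0+w],None,fx=k,fy=k,interpolation=cv2.INTER_CUBIC)
    def line(P,col):
        q=(proj(c,m2w(P,v))-[x0,y0]+.5)*k;cv2.polylines(im,[np.int32(np.round(q))],False,col,1)
    line(ring+[0,0,0],(0,255,0))
    line([(v[3]+145*i,v[4]+163*j,44) for i,j in((1,1),(1,-1),(-1,-1),(-1,1),(1,1))],(0,0,255))
    line([(-1,150,109),(51,150,109),(51,160,109),(-1,160,109),(-1,150,109)],(255,0,0))
    line([(-39,112,90),(-62,112,113),(-62,142,113),(-39,142,90)],(0,255,255))
    for n in range(8):
        t=np.radians(22.5+45*n);line([(66*np.cos(t),66*np.sin(t),111),(104*np.cos(t),104*np.sin(t),111)],(255,0,255))
    line(np.c_[22*np.cos(a),22*np.sin(a),0*a+133],(0,128,255));
    cv2.imwrite(f"pics/ov_{c}.png",im)
E
python3 fit.py
```

```text
[588.63704762  64.6706828    1.63696545  -0.98329766   6.44296736] [-0.8 -0.3 -0.8  0.2 -0.7 -0.3  0.  -1.1  0.7 -0.  -0.7  0.3 -0.3 -0.1
 -0.1 -2.7 -2.2 -0.8  0.3  0.1  0.9 -1.3 -0.4 -0.5]
```

View pics/ov_top.png

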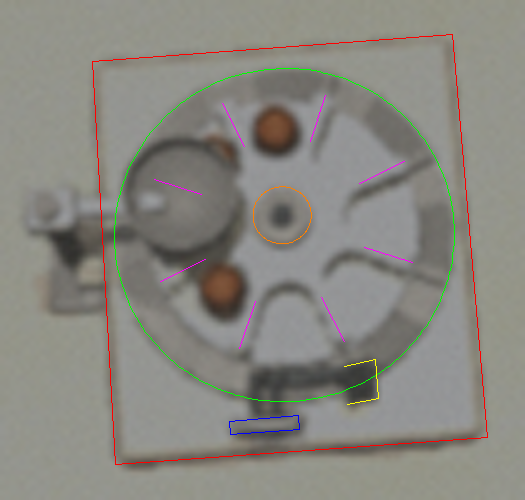

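View pics/ov_scene.png

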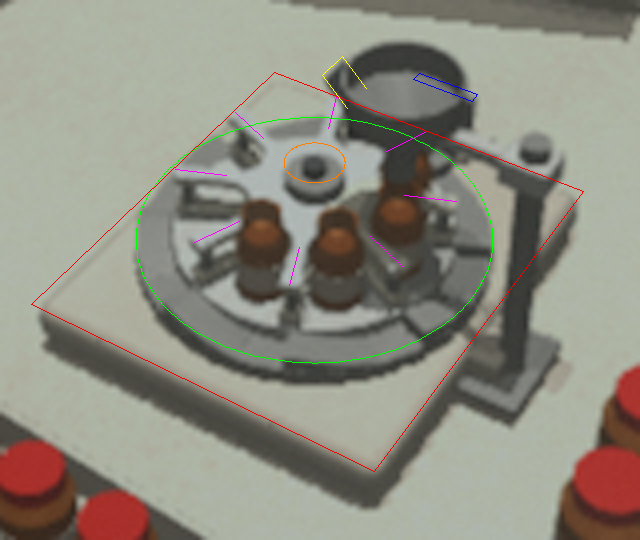

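The top overlay agrees to within about 2 mm: hub, bracket and tab coincide. The scene overlay sits about 1.4 px high, so I will refine once the finger is close. Next I plan the move to the slanted pre-approach.

```bash
cat >> h.py <<'E'
v=np.load("pose.npy")
def axes():
    c,s=np.cos(v[2]),np.sin(v[2]);return np.array([[c,-s,0],[s,c,0],[0,0,1]])
def Rt(slant=45,yaw=0):  # tool z tilted 'slant' deg from down toward machine +x; tool y=-Y
    a=np.radians(slant);z=np.array([np.sin(a),0,-np.cos(a)]);y=np.array([0,-1.,0]);M=np.c_[np.cross(y,z),y,z]
    return axes()@R.from_euler("z",yaw,degrees=True).as_matrix()@M
def tcp():
    o=ctrl.get_obs();return np.array(o["ee_pos"]),R.from_rotvec(o["orientation"]).as_matrix(),o
def inm(p): return axes().T@(np.array(p)-[v[0],v[1],0])
def plan(Ps,rots,ref=None):
    p,r,o=tcp()
    if ref is not None: p=m2w(ref[0],v)[0];r=ref[1]
    for P,q in zip(Ps,rots):
        print(np.round(r.T@(m2w(P,v)[0]-p),1).tolist(),np.round(R.from_matrix(r.T@q).as_rotvec(),3).tolist())
E
python3 - <<'E'
from h import *
print(inm(tcp()[0]))
plan([(-120,128,220),(-120,128,151)],[Rt()]*2)
E
```

```text
[-628.34190948  426.32142617  222.67830678]
[422.1, -411.3, 2.7] [0.51, 0.669, -1.232]
[422.1, -411.3, 71.7] [0.51, 0.669, -1.232]
```

```bash
python3 -m creep '[{"translation":[50,-50,0],"angular":[0.06,0.08,-0.15],"jaw":0},{"translation":[105,-103,0],"angular":[0.13,0.17,-0.31],"jaw":0},{"translation":[158,-154,0],"angular":[0.19,0.25,-0.46],"jaw":0},{"translation":[211,-205,0],"angular":[0.255,0.335,-0.616],"jaw":0},{"translation":[264,-257,0],"angular":[0.32,0.42,-0.77],"jaw":0},{"translation":[317,-309,0],"angular":[0.38,0.50,-0.92],"jaw":0},{"translation":[370,-360,0],"angular":[0.445,0.585,-1.08],"jaw":0},{"translation":[422,-411,3],"angular":[0.51,0.669,-1.232],"jaw":0}]'
python3 - <<'E'
from h import *
print(inm(tcp()[0]),tcp()[2]["ft_force"],tcp()[2]["width"],tcp()[2]["qpos"])
plan([(-120,128,220),(-120,128,151)],[Rt()]*2)
E
```

```text
t: 2.1
ee_pos: [429.8, -142.3, 221.8]
orientation: [-1.691, -1.812, -0.703]
ft_force: [0.8, -1.2, 0.1]
width: 11.4
grasp_force: 0.0
[-195.98753243  172.13635977  221.75529791] [ 0.79062227 -1.24176556  0.14529075] 11.392501468882525 [-0.70298957  0.46849552  1.81034687  0.5356255   1.48468915 -0.99406223]
[52.3, 44.3, 55.0] [0.0, -0.0, 0.003]
[3.5, 44.1, 103.8] [0.0, -0.0, 0.003]
```

```bash
python3 -m creep '[{"translation":[30,25,30],"angular":[0,0,0],"jaw":0},{"translation":[52,44,55],"angular":[0,0,0],"jaw":0},{"translation":[28,44,79],"angular":[0,0,0],"jaw":0},{"translation":[4,44,104],"angular":[0,0,0],"jaw":0},{"translation":[4,44,104],"angular":[0,0,0],"jaw":0},{"translation":[4,44,104],"angular":[0,0,0],"jaw":0},{"translation":[4,44,104],"angular":[0,0,0],"jaw":0},{"translation":[4,44,104],"angular":[0,0,0],"jaw":0}]'
python3 - <<'E'
from h import *
p,r,o=tcp();print(inm(p),o["ft_force"],o["width"])
plan([(-120,128,151)],[Rt()])
x0,y0=255,145
ims=[]
for c,(x0,y0,w,h,k) in {"top":(270,185,80,60,7),"scene":(270,110,110,105,5)}.items():
    im=ctrl.get_image(c)[y0:y0+h,x0:x0+w,::-1];im=cv2.resize(im,None,fx=k,fy=k,interpolation=cv2.INTER_CUBIC)
    t=r.T
    def line(P,col):
        q=(proj(c,P)-[x0,y0]+.5)*k;cv2.polylines(im,[np.int32(np.round(q))],False,col,1)
    for z in(0,-40): line([p+r@[a,b,z] for a,b in((10,13),(10,-13),(-10,-13),(-10,13),(10,13))],(0,0,255))
    line(m2w([(-39,112,90),(-62,112,113),(-62,142,113),(-39,142,90)],v),(0,255,255))
    line(m2w([(-1,150,109),(51,150,109),(51,160,109),(-1,160,109),(-1,150,109)],v),(255,0,0))
    ims.append(cv2.copyMakeBorder(im,0,max(0,530-im.shape[0]),0,0,0)[:530])
cv2.imwrite("pics/near.png",cv2.resize(np.hstack(ims),None,fx=.72,fy=.72,interpolation=cv2.INTER_AREA))
E
```

```text
t: 3.1
ee_pos: [468.4, -65.0, 151.5]
orientation: [-1.697, -1.81, -0.702]
ft_force: [-0.2, 0.2, -0.5]
width: 0.1
grasp_force: 0.0
[-121.46343902  128.59246163  151.47529602] [-0.17623356  0.1755303  -0.5200032 ] 0.13171009149559337
[0.7, 0.6, 1.4] [0.002, 0.002, -0.001]
```

View pics/near.png

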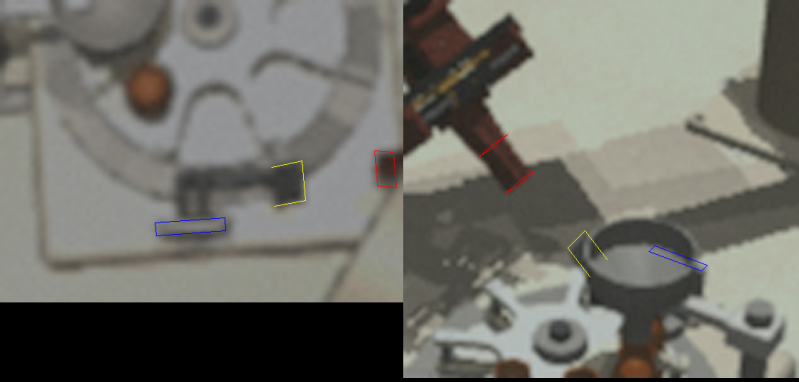

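The finger overlay matches in the top view, and the tab outline lies on the image. The scene camera has a bias of about 1 px, and it affects the finger the same way, so I keep the pose. Next is sliding in under the tab.

```bash
python3 -m creep '[{"translation":[0,0.5,18],"angular":[0,0,0],"jaw":0},{"translation":[0,0.5,36],"angular":[0,0,0],"jaw":0},{"translation":[0,0.5,52],"angular":[0,0,0],"jaw":0},{"translation":[0,0.5,64],"angular":[0,0,0],"jaw":0},{"translation":[0,0.5,72],"angular":[0,0,0],"jaw":0},{"translation":[0,0.5,79],"angular":[0,0,0],"jaw":0},{"translation":[0,0.5,79],"angular":[0,0,0],"jaw":0},{"translation":[0,0.5,79],"angular":[0,0,0],"jaw":0}]'
python3 - <<'E'
from h import *
p,r,o=tcp();print(inm(p),axes().T@o["ft_force"],o["width"])
# corner path: s0 point rel pivot (15,88)
a0=np.array([-69.6,17.6]);Ps=[];
for d in range(0,111,10):
    t=np.radians(d);x,z=a0[0]*np.cos(t)+a0[1]*np.sin(t),-a0[0]*np.sin(t)+a0[1]*np.cos(t)
    Ps.append((15+x-7.07,128,88+z-7.07))
print(np.round(Ps)); plan(Ps,[Rt()]*len(Ps))
E
```

```text
t: 4.2
ee_pos: [465.1, -9.2, 94.8]
orientation: [-1.697, -1.809, -0.701]
ft_force: [0.0, 0.3, 0.2]
width: 0.2
grasp_force: 0.0
[-65.51971836 128.18100017  94.83062842] [ 0.26018751 -0.04336133  0.21744369] 0.22876409284684573
[[-62. 128.  99.]
 [-58. 128. 110.]
 [-51. 128. 121.]
 [-44. 128. 131.]
 [-34. 128. 139.]
 [-23. 128. 146.]
 [-12. 128. 150.]
 [  1. 128. 152.]
 [ 13. 128. 153.]
 [ 26. 128. 151.]
 [ 37. 128. 146.]
 [ 48. 128. 140.]]
[5.3, 0.2, 0.1] [0.001, 0.002, -0.002]
[16.6, 0.2, -5.4] [0.001, 0.002, -0.002]
[28.6, 0.1, -8.8] [0.001, 0.002, -0.002]
[41.1, 0.1, -10.1] [0.001, 0.002, -0.002]
[53.6, 0.1, -9.2] [0.001, 0.002, -0.002]
[65.7, 0.1, -6.1] [0.001, 0.002, -0.002]
[77.1, 0.1, -1.0] [0.001, 0.002, -0.002]
[87.5, 0.0, 6.0] [0.001, 0.002, -0.002]
[96.5, -0.0, 14.7] [0.001, 0.002, -0.002]
[103.8, -0.0, 24.8] [0.001, 0.002, -0.002]
[109.3, -0.1, 36.1] [0.001, 0.002, -0.002]
[112.7, -0.1, 48.1] [0.001, 0.002, -0.002]
```

```bash
python3 -m creep '[{"translation":[5,0,0],"angular":[0,0,0],"jaw":0},{"translation":[11,0,-3],"angular":[0,0,0],"jaw":0},{"translation":[16.6,0,-5.4],"angular":[0,0,0],"jaw":0},{"translation":[22.5,0,-7],"angular":[0,0,0],"jaw":0},{"translation":[28.6,0,-8.8],"angular":[0,0,0],"jaw":0},{"translation":[35,0,-9.6],"angular":[0,0,0],"jaw":0},{"translation":[41,0,-10],"angular":[0,0,0],"jaw":0},{"translation":[41,0,-10],"angular":[0,0,0],"jaw":0}]'
python3 - <<'E'
from h import *
p,r,o=tcp();print(inm(p),axes().T@o["ft_force"])
im=ctrl.get_image("scene");cv2.imwrite("pics/lift.png",cv2.resize(im[100:260,230:400,::-1],None,fx=3,fy=3,interpolation=cv2.INTER_CUBIC))
im=ctrl.get_image("top");cv2.imwrite("pics/liftt.png",cv2.resize(im[160:240,260:360,::-1],None,fx=5,fy=5,interpolation=cv2.INTER_CUBIC))
E
```

```text
t: 5.2
ee_pos: [463.4, 13.3, 131.0]
orientation: [-1.696, -1.809, -0.701]
ft_force: [0.3, -0.9, -0.2]
width: 0.6
grasp_force: 0.4
[-42.95427133 128.35020322 131.01199535] [-0.95635983 -0.2476482  -0.20083681]
```

```bash
python3 -m creep '[{"translation":[6,0,0.3],"angular":[0,0,0],"jaw":0},{"translation":[12.5,0,0.9],"angular":[0,0,0],"jaw":0},{"translation":[18.5,0,2.2],"angular":[0,0,0],"jaw":0},{"translation":[24.6,0,4],"angular":[0,0,0],"jaw":0},{"translation":[30.5,0,6.3],"angular":[0,0,0],"jaw":0},{"translation":[36,0,9.1],"angular":[0,0,0],"jaw":0},{"translation":[41.3,0,12.5],"angular":[0,0,0],"jaw":0},{"translation":[46.4,0,16.1],"angular":[0,0,0],"jaw":0}]'
python3 - <<'E'
from h import *
p,r,o=tcp();print(inm(p),axes().T@o["ft_force"])
E
```

```text
t: 6.3
ee_pos: [460.5, 57.6, 152.1]
orientation: [-1.696, -1.808, -0.7]
ft_force: [0.6, -0.2, -0.8]
width: 0.8
grasp_force: 0.1
[  1.39794442 128.3164611  152.12861227] [-0.20856634 -0.57630969 -0.76305763]
```

```bash
python3 -m creep '[{"translation":[4.5,0,4.2],"angular":[0,0,0],"jaw":0},{"translation":[9,0,8.7],"angular":[0,0,0],"jaw":0},{"translation":[12.8,0,13.6],"angular":[0,0,0],"jaw":0},{"translation":[16.3,0,18.8],"angular":[0,0,0],"jaw":0},{"translation":[18,0,21.5],"angular":[0,0,0],"jaw":0},{"translation":[19.2,0,24.3],"angular":[0,0,0],"jaw":0},{"translation":[21,0,28],"angular":[0,0,0],"jaw":0},{"translation":[21.8,0,30],"angular":[0,0,0],"jaw":0}]'
python3 - <<'E'
from h import *
p,r,o=tcp();print(inm(p),axes().T@o["ft_force"])
c="top";x0,y0,w,h,k=265,185,90,60,8
im=ctrl.get_image(c)[y0:y0+h,x0:x0+w,::-1];im=cv2.resize(im,None,fx=k,fy=k,interpolation=cv2.INTER_CUBIC)
def line(P,col):
    q=(proj(c,P)-[x0,y0]+.5)*k;cv2.polylines(im,[np.int32(np.round(q))],False,col,1)
line(m2w([(62,112,152),(62,142,152)],v),(0,255,255))
line([p+r@[a,b,0] for a,b in((10,13),(10,-13),(-10,-13),(-10,13),(10,13))],(0,0,255))
cv2.imwrite("pics/lean.png",im)
E
```

```text
t: 7.3
ee_pos: [458.2, 95.7, 149.0]
orientation: [-1.691, -1.804, -0.706]
ft_force: [-4.4, -5.3, 27.4]
width: 0.3
grasp_force: 12.4
[ 39.61646889 128.06711083 149.00923108] [-5.01233695  4.77568226 27.36464803]
```

View pics/lean.png

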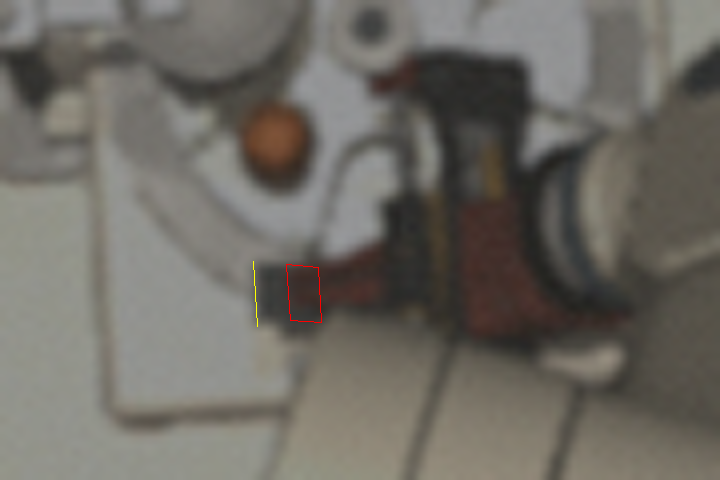

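The pawl leans on its stop with its tip at the yellow line (255,295). The finger presses with 27 N, so I back off along the tool at once.

```bash
python3 -m creep '[{"translation":[0,0,-10],"angular":[0,0,0],"jaw":0},{"translation":[0,0,-25],"angular":[0,0,0],"jaw":0},{"translation":[0,0,-45],"angular":[0,0,0],"jaw":0},{"translation":[0,0,-70],"angular":[0,0,0],"jaw":0},{"translation":[0,0,-90],"angular":[0,0,0],"jaw":0},{"translation":[0,0,-100],"angular":[0,0,0],"jaw":0},{"translation":[0,0,-100],"angular":[0,0,0],"jaw":0},{"translation":[0,0,-100],"angular":[0,0,0],"jaw":0}]'
python3 - <<'E'
from h import *
p,r,o=tcp();print(inm(p),axes().T@o["ft_force"])
plan([(-98,0,190),(-98,0,130),(-98,0,85)],[Rt(0)]*3)
E
```

```text
t: 8.35
ee_pos: [462.4, 23.5, 216.6]
orientation: [-1.696, -1.807, -0.7]
ft_force: [0.2, -0.2, 0.5]
width: 0.5
grasp_force: 0.0
[-32.70265362 128.63220341 216.61296789] [-0.21251315 -0.17488967  0.50254399]
[-64.7, 128.8, -27.3] [-0.001, -0.784, -0.002]
[-107.1, 128.9, 15.2] [-0.001, -0.784, -0.002]
[-138.9, 129.0, 47.1] [-0.001, -0.784, -0.002]
```

```bash
python3 -m creep '[{"translation":[-13,26,-6],"angular":[0,-0.16,0],"jaw":0},{"translation":[-26,52,-11],"angular":[0,-0.32,0],"jaw":0},{"translation":[-39,78,-17],"angular":[0,-0.48,0],"jaw":0},{"translation":[-52,104,-22],"angular":[0,-0.64,0],"jaw":0},{"translation":[-64.7,129,-27],"angular":[0,-0.784,0],"jaw":0},{"translation":[-86,129,-6],"angular":[0,-0.784,0],"jaw":0},{"translation":[-107,129,15],"angular":[0,-0.784,0],"jaw":0},{"translation":[-107,129,15],"angular":[0,-0.784,0],"jaw":0}]'
python3 - <<'E'
from h import *
p,r,o=tcp();print(inm(p),axes().T@o["ft_force"])
plan([(-98,0,130),(-98,0,85)],[Rt(0)]*2)
c="top";x0,y0,w,h,k=265,150,90,85,7
im=ctrl.get_image(c)[y0:y0+h,x0:x0+w,::-1];im=cv2.resize(im,None,fx=k,fy=k,interpolation=cv2.INTER_CUBIC)
def line(P,col):
    q=(proj(c,P)-[x0,y0]+.5)*k;cv2.polylines(im,[np.int32(np.round(q))],False,col,1)
line(m2w([(62,112,152),(62,142,152)],v),(0,255,255))
line([p+r@[a,b,0] for a,b in((10,13),(10,-13),(-10,-13),(-10,13),(10,13))],(0,0,255))
for n in range(8):
    for e in(-4.2,4.2):
        t=np.radians(22.5+45*n+e);line(m2w([(66*np.cos(t),66*np.sin(t),111),(104*np.cos(t),104*np.sin(t),111)],v),(255,0,255))
cv2.imwrite("pics/pre.png",im)
E
```

```text
t: 9.35
ee_pos: [593.3, -32.7, 128.0]
orientation: [-2.144, -2.289, 0.007]
ft_force: [0.5, -0.5, 0.0]
width: 0.4
grasp_force: 0.0
[-97.50482614   1.74497685 127.97974765] [-5.54409801e-01 -4.54114843e-01  3.34315523e-04]
[-0.5, 1.7, -2.0] [-0.007, -0.001, -0.001]
[-0.5, 2.0, 43.0] [-0.007, -0.001, -0.001]
```

View pics/pre.png

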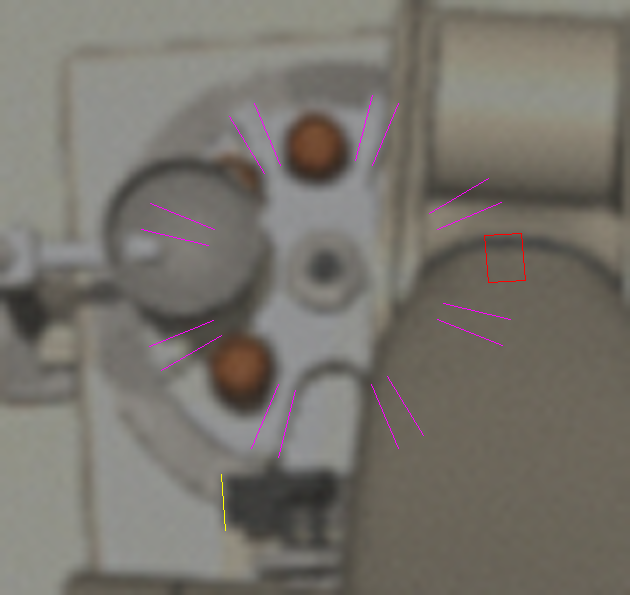

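Bench view: the pawl still leans (dark, at (225–340, 475–530)), and the dial arms match joint 0. The finger (red) is centred over the empty 180° pocket, so I go down.

```bash
python3 -m creep '[{"translation":[0,1,8],"angular":[-0.007,0,0],"jaw":0},{"translation":[-0.5,2,18],"angular":[-0.007,0,0],"jaw":0},{"translation":[-0.5,2,28],"angular":[-0.007,0,0],"jaw":0},{"translation":[-0.5,2,36],"angular":[-0.007,0,0],"jaw":0},{"translation":[-0.5,2,43],"angular":[-0.007,0,0],"jaw":0},{"translation":[-0.5,2,43],"angular":[-0.007,0,0],"jaw":0},{"translation":[-0.5,2,43],"angular":[-0.007,0,0],"jaw":0},{"translation":[-0.5,2,43],"angular":[-0.007,0,0],"jaw":0}]'
python3 - <<'E'
from h import *
p,r,o=tcp();print(inm(p),axes().T@o["ft_force"])
d=np.r_[3,0,-2,-5:-41:-5,-42.7];b=np.radians(161.7+d)
plan(np.c_[88*np.cos(b)-10,88*np.sin(b)-13.5,85+0*b],[Rt(0)]*len(b))
E
```

```text
t: 10.4
ee_pos: [597.9, -34.0, 88.1]
orientation: [2.146, 2.288, 0.008]
ft_force: [0.3, 0.6, 0.1]
width: 0.5
grasp_force: 0.0
[-99.02120598  -2.76076084  88.08097756] [ 0.6034709  -0.38251644  0.09483674]
[4.1, -12.5, 3.0] [0.007, 0.0, -0.002]
[5.4, -16.9, 3.0] [0.007, 0.0, -0.002]
[6.4, -19.8, 2.9] [0.007, 0.0, -0.002]
[8.1, -24.1, 2.9] [0.007, 0.0, -0.002]
[11.5, -31.0, 2.9] [0.007, 0.0, -0.002]
[15.4, -37.6, 2.8] [0.007, 0.0, -0.002]
[19.9, -43.9, 2.8] [0.007, 0.0, -0.002]
[24.9, -49.7, 2.7] [0.007, 0.0, -0.002]
[30.4, -55.0, 2.7] [0.007, 0.0, -0.002]
[36.3, -59.9, 2.7] [0.007, 0.0, -0.002]
[42.6, -64.2, 2.6] [0.007, 0.0, -0.002]
[46.2, -66.3, 2.6] [0.007, 0.0, -0.002]
```

```bash
python3 -m creep '[{"translation":[2,-6,0],"angular":[0,0,0],"jaw":0},{"translation":[4,-12.5,0],"angular":[0,0,0],"jaw":0},{"translation":[5.4,-16.9,0],"angular":[0,0,0],"jaw":0},{"translation":[6.4,-19.8,0],"angular":[0,0,0],"jaw":0},{"translation":[8.1,-24.1,0],"angular":[0,0,0],"jaw":0},{"translation":[9.7,-27.5,0],"angular":[0,0,0],"jaw":0},{"translation":[11.5,-31,0],"angular":[0,0,0],"jaw":0},{"translation":[13.4,-34.3,0],"angular":[0,0,0],"jaw":0}]'
python3 - <<'E'
from h import *
p,r,o=tcp();m=inm(p);print(m,axes().T@o["ft_force"],np.degrees(np.arctan2(m[1]+13.5,m[0]+10))-161.7)
d=np.r_[-15:-41:-5,-42.7];b=np.radians(161.7+d)
plan(np.c_[88*np.cos(b)-10,88*np.sin(b)-13.5,85+0*b],[Rt(0)]*len(b))
E
```

```text
t: 11.4
ee_pos: [562.5, -22.8, 87.6]
orientation: [2.146, 2.288, 0.007]
ft_force: [1.6, -2.6, -0.4]
width: 0.7
grasp_force: 0.9
[-85.52627732  31.87144535  87.62793301] [-2.67081492 -1.46803523 -0.36611253] -12.694804664657823
[2.0, -3.0, 2.6] [0.007, 0.0, -0.002]
[6.4, -9.2, 2.6] [0.007, 0.0, -0.002]
[11.4, -15.0, 2.5] [0.007, 0.0, -0.002]
[16.9, -20.4, 2.5] [0.007, 0.0, -0.002]
[22.9, -25.3, 2.5] [0.007, 0.0, -0.002]
[29.2, -29.6, 2.4] [0.007, 0.0, -0.002]
[32.8, -31.7, 2.4] [0.007, 0.0, -0.002]
```

```bash
python3 -m creep '[{"translation":[2,-3,0],"angular":[0,0,0],"jaw":0},{"translation":[4.2,-6.1,0],"angular":[0,0,0],"jaw":0},{"translation":[6.4,-9.2,0],"angular":[0,0,0],"jaw":0},{"translation":[9,-12,0],"angular":[0,0,0],"jaw":0},{"translation":[11.4,-15,0],"angular":[0,0,0],"jaw":0},{"translation":[14,-17.8,0],"angular":[0,0,0],"jaw":0},{"translation":[16.9,-20.4,0],"angular":[0,0,0],"jaw":0},{"translation":[19.9,-22.9,0],"angular":[0,0,0],"jaw":0}]'
python3 - <<'E'
from h import *
p,r,o=tcp();m=inm(p);print(m,axes().T@o["ft_force"],np.degrees(np.arctan2(m[1]+13.5,m[0]+10))-161.7)
d=np.r_[-30:-41:-2.5,-42,-43];b=np.radians(161.7+d)
plan(np.c_[88*np.cos(b)-10,88*np.sin(b)-13.5,85+0*b],[Rt(0)]*len(b))
E
```

```text
t: 12.4
ee_pos: [538.2, -4.2, 87.3]
orientation: [2.146, 2.288, 0.007]
ft_force: [-0.0, -2.4, 0.0]
width: 0.3
grasp_force: 1.0
[-65.37864931  54.9133205   87.33438633] [-2.41755222  0.18595052  0.03772698] -32.71080841847137
[-3.2, 2.7, 2.4] [0.006, -0.0, -0.002]
[-0.2, 0.2, 2.3] [0.006, -0.0, -0.002]
[2.8, -2.2, 2.3] [0.006, -0.0, -0.002]
[5.9, -4.4, 2.3] [0.006, -0.0, -0.002]
[9.1, -6.5, 2.3] [0.006, -0.0, -0.002]
[11.8, -8.1, 2.3] [0.006, -0.0, -0.002]
[13.1, -8.8, 2.3] [0.006, -0.0, -0.002]
```

```bash
python3 -m creep '[{"translation":[1.4,-1,0],"angular":[0,0,0],"jaw":0},{"translation":[2.8,-2.2,0],"angular":[0,0,0],"jaw":0},{"translation":[4.4,-3.3,0],"angular":[0,0,0],"jaw":0},{"translation":[5.9,-4.4,0],"angular":[0,0,0],"jaw":0},{"translation":[7.5,-5.5,0],"angular":[0,0,0],"jaw":0},{"translation":[9.1,-6.5,0],"angular":[0,0,0],"jaw":0},{"translation":[10.4,-7.3,0],"angular":[0,0,0],"jaw":0},{"translation":[10.4,-7.3,0],"angular":[0,0,0],"jaw":0}]'
python3 - <<'E'
from h import *
p,r,o=tcp();m=inm(p);print(m,axes().T@o["ft_force"],np.degrees(np.arctan2(m[1]+13.5,m[0]+10))-161.7)
im=ctrl.get_image("scene");cv2.imwrite("pics/scene1.png",im[:,:,::-1])
a=np.hstack([cv2.imread(f"pics/scene{i}.png")[160:270,255:375] for i in(0,1)])
cv2.imwrite("pics/cmp.png",cv2.resize(a,None,fx=3.3,fy=3.3,interpolation=cv2.INTER_CUBIC))
E
```

```text
t: 13.4
ee_pos: [530.4, 5.8, 87.3]
orientation: [2.147, 2.288, 0.008]
ft_force: [0.1, -0.5, -0.1]
width: 0.6
grasp_force: 0.1
[-54.87389303  61.98656514  87.33906194] [-0.5516767  -0.03403042 -0.08225579] -40.97012620410088
```

View pics/cmp.png

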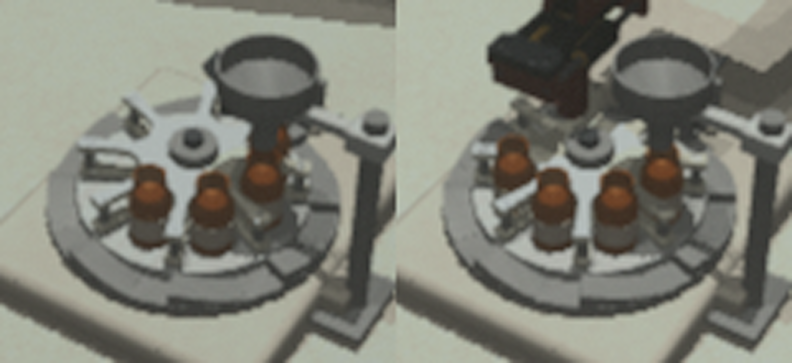

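The bottles advanced one pocket clockwise and all stand; the front arm is about 11 display px short of its old place. I measure the residual angle numerically.

Run:
```python
from h import *
A,B=[cv2.cvtColor(cv2.imread(f"pics/scene{i}.png"),cv2.COLOR_BGR2GRAY).astype(np.float32) for i in(0,1)]
ang=np.arange(150,380,.25)
for nm,rr,z in(("rim",np.arange(108,133,1.5),66),("crest",np.arange(108,133,1.5),70),("deck",np.arange(90,105,1.5),111)):
    g=np.array([[(r*np.cos(t),r*np.sin(t),z) for t in np.radians(ang)] for r in rr])
    q=proj("scene",m2w(g.reshape(-1,3),v)).reshape(len(rr),len(ang),2).astype(np.float32);q[...,1]+=1.3
    a,b=[cv2.remap(I,q[...,0],q[...,1],cv2.INTER_CUBIC) for I in(A,B)]
    a,b=[x-cv2.blur(x,(121,1)) for x in(a,b)]
    for lo,hi in((240,340),(200,300),(270,350)):
        s0=np.where((ang>=lo)&(ang<hi))[0];best=[]
        for s in range(-48,49):
            x=b[:,s0].ravel();y=a[:,np.clip(s0+s,0,len(ang)-1)].ravel();best.append((np.corrcoef(x,y)[0,1],s*.25))
        c,s=max(best);print(nm,lo,hi,round(c,2),"B(t)=A(t+s), s",s,"-> dial change deg",-45-s)
```

```text
rim 240 340 0.93 B(t)=A(t+s), s -5.75 -> dial change deg -39.25
rim 200 300 0.83 B(t)=A(t+s), s -5.75 -> dial change deg -39.25
rim 270 350 0.96 B(t)=A(t+s), s -5.75 -> dial change deg -39.25
crest 240 340 0.9 B(t)=A(t+s), s -5.75 -> dial change deg -39.25
crest 200 300 0.81 B(t)=A(t+s), s -5.5 -> dial change deg -39.5
crest 270 350 0.95 B(t)=A(t+s), s -5.5 -> dial change deg -39.5
deck 240 340 0.77 B(t)=A(t+s), s -6.0 -> dial change deg -39.0
deck 200 300 0.79 B(t)=A(t+s), s -6.0 -> dial change deg -39.0
deck 270 350 0.92 B(t)=A(t+s), s -5.5 -> dial change deg -39.5
```

```bash
python3 -m creep '[{"translation":[1,-0.6,0],"angular":[0,0,0],"jaw":0},{"translation":[1.9,-1.2,0],"angular":[0,0,0],"jaw":0},{"translation":[2.7,-1.7,0],"angular":[0,0,0],"jaw":0},{"translation":[3.5,-2.2,0],"angular":[0,0,0],"jaw":0},{"translation":[4.2,-2.6,0],"angular":[0,0,0],"jaw":0},{"translation":[4.2,-2.6,0],"angular":[0,0,0],"jaw":0},{"translation":[4.2,-2.6,0],"angular":[0,0,0],"jaw":0},{"translation":[2,1,0],"angular":[0,0,0],"jaw":0}]'
cat > meas.py <<'E'
from h import *
p,r,o=tcp();m=inm(p);print(m,axes().T@o["ft_force"],np.degrees(np.arctan2(m[1]+13.5,m[0]+10))-161.7)
A=cv2.cvtColor(cv2.imread("pics/scene0.png"),cv2.COLOR_BGR2GRAY).astype(np.float32);B=cv2.cvtColor(ctrl.get_image("scene"),cv2.COLOR_RGB2GRAY).astype(np.float32)
ang=np.arange(150,380,.25);rr=np.arange(108,133,1.5)
g=np.array([[(q*np.cos(t),q*np.sin(t),66) for t in np.radians(ang)] for q in rr])
q=proj("scene",m2w(g.reshape(-1,3),v)).reshape(len(rr),len(ang),2).astype(np.float32);q[...,1]+=1.3
a,b=[cv2.remap(I,q[...,0],q[...,1],cv2.INTER_CUBIC) for I in(A,B)]
a,b=[x-cv2.blur(x,(121,1)) for x in(a,b)]
for lo,hi in((240,340),(200,300),(270,350)):
    s0=np.where((ang>=lo)&(ang<hi))[0]
    c,s=max((np.corrcoef(b[:,s0].ravel(),a[:,s0+k].ravel())[0,1],k*.25) for k in range(-48,49));print(round(c,2),-45-s)
E
python3 meas.py
python3 -c "
from h import *
m=inm(tcp()[0]);plan([(m[0],m[1],190),(40,165,230),(95,146,230),(95,146,141)],[Rt(0)]*4)"
```

```text
t: 14.45
ee_pos: [530.9, 7.7, 87.2]
orientation: [2.147, 2.289, 0.006]
ft_force: [0.6, -0.5, -0.3]
width: 0.3
grasp_force: 0.0
[-53.03872031  61.35325288  87.24093645] [-0.51282447 -0.5308619  -0.31956426] -41.80219120125771
0.95 -42.5
0.91 -42.75
0.97 -42.5
[0.0, 0.6, -102.6] [0.006, -0.0, -0.002]
[93.2, -103.8, -143.3] [0.006, -0.0, -0.002]
[148.2, -84.9, -143.2] [0.006, -0.0, -0.002]
[148.2, -85.5, -54.2] [0.006, -0.0, -0.002]
```

The dial is now at −42.5° (−0.742), in the middle of the window. Next I lift out and go round to the back of the pawl.

```bash
python3 -m creep '[{"translation":[0,0,-20],"angular":[0,0,0],"jaw":0},{"translation":[0,0,-50],"angular":[0,0,0],"jaw":0},{"translation":[0,0,-90],"angular":[0,0,0],"jaw":0},{"translation":[10,-15,-125],"angular":[0,0,0],"jaw":0},{"translation":[45,-45,-140],"angular":[0,0,0],"jaw":0},{"translation":[90,-70,-142],"angular":[0,0,0],"jaw":0},{"translation":[135,-82,-142],"angular":[0.006,0,0],"jaw":0},{"translation":[141,-82,-142],"angular":[0.006,0,0],"jaw":0}]'
python3 - <<'E'
from h import *
p,r,o=tcp();print(inm(p),axes().T@o["ft_force"])
plan([(88,143,230),(88,143,143)],[Rt(0)]*2)
E
```

```text
t: 15.5
ee_pos: [438.6, 144.8, 229.0]
orientation: [-2.145, -2.295, -0.001]
ft_force: [-0.0, 0.9, -0.4]
width: 0.4
grasp_force: 0.0
[ 89.82914534 144.38169075 228.99829001] [ 0.89972167 -0.0354429  -0.3897481 ]
[-1.8, 1.4, -1.0] [0.0, -0.0, 0.001]
[-1.9, 1.4, 86.0] [0.0, -0.0, 0.001]
```

```bash
python3 -m creep '[{"translation":[0,1,20],"angular":[0,0,0],"jaw":0},{"translation":[0,1,40],"angular":[0,0,0],"jaw":0},{"translation":[0,1,58],"angular":[0,0,0],"jaw":0},{"translation":[0,1,72],"angular":[0,0,0],"jaw":0},{"translation":[0,1,82],"angular":[0,0,0],"jaw":0},{"translation":[0,1,87],"angular":[0,0,0],"jaw":0},{"translation":[0,1,87],"angular":[0,0,0],"jaw":0},{"translation":[0,1,87],"angular":[0,0,0],"jaw":0}]'
python3 - <<'E'
from h import *
p,r,o=tcp();print(inm(p),axes().T@o["ft_force"])
c="top";x0,y0,w,h,k=265,150,90,85,6
im=ctrl.get_image(c)[y0:y0+h,x0:x0+w,::-1];im=cv2.resize(im,None,fx=k,fy=k,interpolation=cv2.INTER_CUBIC)
def line(P,col):
    q=(proj(c,P)-[x0,y0]+.5)*k;cv2.polylines(im,[np.int32(np.round(q))],False,col,1)
line(m2w([(62,112,152),(62,142,152)],v),(0,255,255))
line([p+r@[a,b,0] for a,b in((10,13),(10,-13),(-10,-13),(-10,13),(10,13))],(0,0,255))
cv2.imwrite("pics/back.png",im)
E
```

```text
t: 16.5
ee_pos: [441.0, 143.2, 142.2]
orientation: [2.149, 2.291, 0.002]
ft_force: [-0.0, -0.0, 0.3]
width: 0.5
grasp_force: 0.0
[ 88.07866839 142.13415892 142.23813637] [-0.02439555  0.005427    0.25598338]
```

View pics/back.png

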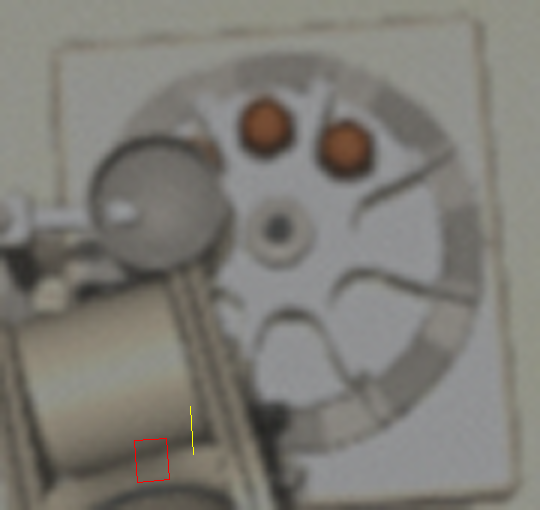

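The finger (red) stands behind the leaning tab tip (yellow line), and the bottles are at their new pockets. I now push the tip toward −x, slowly.

```bash
python3 -m creep '[{"translation":[-5,0,0],"angular":[0,0,0],"jaw":0},{"translation":[-10,0,0],"angular":[0,0,0],"jaw":0},{"translation":[-15,0,0],"angular":[0,0,0],"jaw":0},{"translation":[-19,0,0],"angular":[0,0,0],"jaw":0},{"translation":[-23,0,0],"angular":[0,0,0],"jaw":0},{"translation":[-27,0,0],"angular":[0,0,0],"jaw":0},{"translation":[-31,0,0],"angular":[0,0,0],"jaw":0},{"translation":[-35,0,0],"angular":[0,0,0],"jaw":0}]'
python3 -c "
from h import *
p,r,o=tcp();print(inm(p),axes().T@o['ft_force'])"
python3 -m creep '[{"translation":[-3,0,0],"angular":[0,0,0],"jaw":0},{"translation":[-6,0,0],"angular":[0,0,0],"jaw":0},{"translation":[-9,0,0],"angular":[0,0,0],"jaw":0},{"translation":[-12,0,0],"angular":[0,0,0],"jaw":0},{"translation":[-15,0,0],"angular":[0,0,0],"jaw":0},{"translation":[-18,0,0],"angular":[0,0,0],"jaw":0},{"translation":[-20,0,0],"angular":[0,0,0],"jaw":0},{"translation":[-20,0,0],"angular":[0,0,0],"jaw":0}]'
python3 -c "
from h import *
p,r,o=tcp();print(inm(p),axes().T@o['ft_force'])"
```

```text
t: 17.55
ee_pos: [442.9, 107.9, 141.8]
orientation: [2.149, 2.291, 0.0]
ft_force: [0.3, -0.3, -0.2]
width: 0.4
grasp_force: 0.1
[ 52.72745893 142.5505284  141.81189724] [-0.30513881 -0.25509392 -0.24774814]
t: 18.55
ee_pos: [444.2, 88.0, 141.8]
orientation: [2.149, 2.291, 0.0]
ft_force: [0.8, -0.7, 0.6]
width: 0.4
grasp_force: 0.0
[ 32.86612264 142.58460689 141.83288436] [-0.71157673 -0.77142139  0.61184961]
```

```bash
python3 -m creep '[{"translation":[2,0,-20],"angular":[0,0,0],"jaw":0},{"translation":[2,0,-60],"angular":[0,0,0],"jaw":0},{"translation":[2,0,-110],"angular":[0,0,0],"jaw":0},{"translation":[-50,0,-140],"angular":[0,0,0],"jaw":0},{"translation":[-110,0,-140],"angular":[0,0,0],"jaw":0},{"translation":[-170,0,-140],"angular":[0,0,0],"jaw":0},{"translation":[-230,0,-140],"angular":[0,0,0],"jaw":0},{"translation":[-280,0,-140],"angular":[0,0,0],"jaw":0}]'
python3 meas.py
python3 - <<'E'
from h import *
c="top";x0,y0,w,h,k=262,150,94,90,6
im=ctrl.get_image(c)[y0:y0+h,x0:x0+w,::-1];im=cv2.resize(im,None,fx=k,fy=k,interpolation=cv2.INTER_CUBIC)
cv2.imwrite("pics/end.png",im)
E
```

```text
t: 19.55
ee_pos: [461.9, -193.4, 282.0]
orientation: [2.15, 2.29, 0.001]
ft_force: [0.5, 0.7, -1.1]
width: 0.3
grasp_force: 0.0
[-249.14103817  143.51302965  281.96478181] [ 0.68907772 -0.52054922 -1.06034879] -14.987734770596575
0.95 -42.5
0.91 -42.75
0.97 -42.5
```

View pics/end.png

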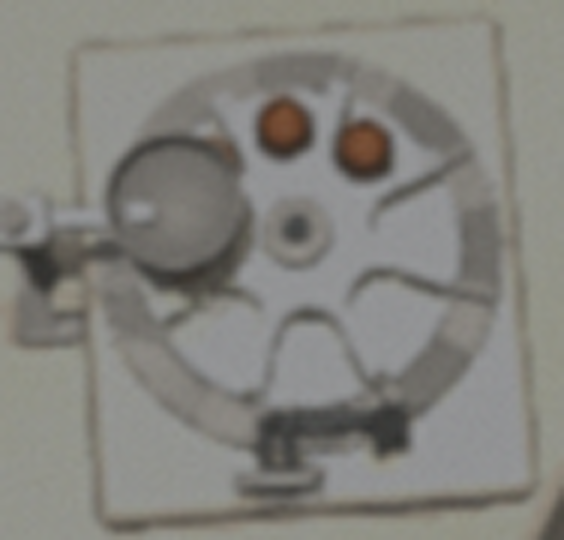

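The pawl is down with its tab at (400,430), the bottles stand one pocket further back, and the dial is at −42.5°. I check numerically that the pawl sits as it did at the start, then hand in.

Run:
```python
from h import *
A=cv2.cvtColor(cv2.imread("pics/top0.png"),cv2.COLOR_BGR2GRAY).astype(np.float32);B=cv2.cvtColor(ctrl.get_image("top"),cv2.COLOR_RGB2GRAY).astype(np.float32)
x,y,w,h=321,213,12,14   # nose/tab end
k=8;t=cv2.resize(A[y:y+h,x:x+w],None,fx=k,fy=k,interpolation=cv2.INTER_CUBIC);s=cv2.resize(B[y-4:y+h+4,x-4:x+w+4],None,fx=k,fy=k,interpolation=cv2.INTER_CUBIC)
_,m,_,l=cv2.minMaxLoc(cv2.matchTemplate(s,t,cv2.TM_CCOEFF_NORMED));print(m,np.array(l)/k-4)
tt=np.radians([0,5,10,14]);a=np.array([-77,25])
P=[(15+a[0]*np.cos(q)+a[1]*np.sin(q),127,88-a[0]*np.sin(q)+a[1]*np.cos(q)) for q in tt];print(proj("top",m2w(P,v)))
```

```text
0.9840720295906067 [0.125 0.   ]
[[329.7232391  220.21765853]
 [329.09032773 220.01849119]
 [328.30102728 219.83810503]
 [327.56013436 219.70843421]]
```

Tab shift is about 0.1 px, against more than 2 px expected on a crest, so the pawl is fully seated.

```bash
python3 -c "
from workcell import ctrl
print(ctrl.close_job())"
```

```text
the job is handed in; nothing more can be done
None
```

I handed the job in: the pawl was tipped over onto its stop, the dial pushed back one notch (about -0.74 rad) and the pawl dropped back into the notch, with the three bottles I could see clearly standing and the fourth partly hidden under the hopper; at the stop the finger pressed the pawl with about 27 N before I backed off.

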